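Put the mixed-up tray things back where they belong

ROBOT

A 7-joint arm with a two-finger parallel gripper is mounted at the origin on a cart in front of the work surface, level with it; the furniture and walls round the work are solid. World frame = base frame: x ahead of the robot, y to its left, z up, the work surface at z = 0. Lengths are in mm, angles in degrees, forces in N, time in s.
With the tool pointing down it reaches from about 425 to 950 mm from the base axis. Payload 16.7 kg.
Tool frame: the origin (TCP) lies at the very end of the fingers, on their centre line; the grasp point (between the pads) lies 19 mm behind it (r.tcp_to_grasp is the distance from the TCP to the grasp point, in mm); z points along the fingers, y is the line along which they close (so a half turn about z gives the same grasp; the last joint's range is limited). The gripper opens to 94 mm and grips with 3 to 60 N. Pads are 16 mm wide; open, the fingers measure 119 mm over their backs; the gripper's body (75 mm by 177 mm) begins 78 mm behind the grasp point.
Start: joints at [66.033, 24.414, 4.234, 92.017, -1.954, 63.644, -3.845], TCP at [179.233, -650.73, 205.467] pointing down, gripper open.
Joint ranges: [-163.25, 163.25], [-28.42, 122.38], [-70.27, 78.77], [12.13, 141.07], [-58.53, 238.53], [9.26, 117.41], [-156.51, 156.51]. Speed limits (degrees/s): [108.29, 108.29, 136.94, 136.94, 172.46, 172.46, 172.46].

INTERFACE

Orientations are given as [roll, pitch, yaw] about the fixed x, y, z axes, in that order (R = Rz(yaw) Ry(pitch) Rx(roll)).
In Python, from workcell import monitor, viewer, job, r gives the robot as it stands.
- The arm moves only by the tool jog_arm, never from a script. Its argument "rows" is a list that holds one entry, the list of rows, each a list of 6 numbers: the shift along the tool's x, y, z in mm, then the turn, a rotation vector about the tool's x, y, z in degrees. A call has 1 to 10 rows; each row shifts and turns the commanded pose from where the row before left it, along the tool's axes as they then stand; what a row does not reach is not made up. A row lasts 1/12 s, in which the tool goes at most 41.7 mm and 7.16 degrees, less where a joint would pass 70% of its speed; a pose out of reach is approached as far as the arm can. A call with a gripper value outside its range is refused whole. "hand" is the finger opening in mm, from 0 to 94, set as the call begins (left out, the last holds). The fingers move at their own pace and stop on an object; "force" is the grip in N (left out, the last holds). Time passes only in rows, so rows that do not move let the fingers close. It gives the time, the measured TCP pose, the force, the opening and the grip force at its end, in the units of the state.
- monitor.state(): the state, without advancing time (a new reading comes with each control period).
- viewer.snapshot(name): name is "scene" or "top" or "wrist"; returns the picture (420x560x3 uint8, blue, green, red); there is no depth.
- viewer.camera_info(name): a dict with "fovy" (degrees; the focal length in pixels is half the picture's height over the tangent of half this angle, whatever the lens; pixels are square), "cx", "cy" (the principal point, pixels), "dist_coeffs" ([k1, k2, p1, p2, k3] as OpenCV has them; the pictures are not rectified), "rvec" (rotation vector, rad) and "tvec" (3), from world to camera coordinates, as OpenCV has them. Camera axes: x right, y down, z forward; pixel columns grow to the right and rows downward; lengths in mm; the calibration is good to about 2 mm. A picture is of the moment at which its call begins: read the wrist's pose just before it. camera_info takes no time and is no camera call; for the wrist camera it gives the pose at the moment of the call.
- job.job_done(): hands the job in; it is judged then, once.
The state is a dict: "time_s": time; "joint_pos": joint angles; "qd": joint speeds; "joint_efforts": joint torques, N m; "ee_pos": TCP position; "tcp_rot": TCP orientation; "wrist_force": force on the tool from outside, world axes, zero at the start; "ft_torque": the same for the moment, N m; "finger_gap": finger opening in mm; "grip_force": force on a finger pad.
Only numpy, scipy, OpenCV 4.12 (cv2) and the standard library are available. Lean on these libraries where they do the work, as an engineer would, in place of code of your own. Each camera call takes 0.05 s, during which the arm holds its last target. There are 200 camera calls.

TASK

Whoever tidied up put three things on the wrong trays. Put the dish soap into the recess of the washing-up tray with the brush, the pepper mill into the large round recess of the cooking tray with the salt shaker and spice jar, and the honey jar into the recess of the drinks tray with the mug, each standing upright with its foot fully down in the recess; since every recess is taken, stand one thing aside meanwhile on the empty coaster or a bare patch of worktop. Keep all three upright on the way, and do not push or tip the spice jar, the salt shaker or the mug.

Things in the scene. Friction and masses are not known exactly. Their poses are not given: they have to be found in the camera images.
- wash_tray: Fixed washing-up tray: oak board, x -43 to +81, y -154 to +54, z 0 to 16 mm; a dish brush (270 mm long, 36 mm wide, up to 62 mm high, fixed) lies along its +x edge, its side about 33 mm from the origin. Its oblong recess for the dish soap, 66 mm along x by 93 mm along y, is 9 mm deep (floor 7 mm above the worktop). Origin: on the worktop under the recess centre; z up.
- cook_tray: Fixed cooking tray: oak board, x -62 to +62, y -154 to +54, 16 mm thick; spice jar and salt shaker stand in two small recesses at its -y end. Its large round recess for the pepper mill is 74 mm across, 9 mm deep (floor 7 mm above the worktop). Origin: on the worktop under the centre of the large recess; z up.
- drinks_tray: Fixed drinks tray: oak board, x -62 to +62, y -154 to +54, 16 mm thick; the mug stands in a recess at its -y end. Its other recess, for the honey jar, is round, 82 mm across, 9 mm deep (floor 7 mm above the worktop). Origin: on the worktop under the centre of the honey jar's recess; z up.
- dish_soap: Loose dish-soap bottle, 239 mm high, 0.2 kg: flat body 50 mm (its x) by 77 mm (its y), shoulders to 205 mm, round neck and cap 34 mm across at 206 to 222 mm (grip there), 19 mm spout above. Starts in the drinks tray, in the honey jar's recess. Fits its oblong recess with its y axis along the wash tray's y axis, either way round. Origin: centre of the underside; z up.
- pepper_mill: Loose wooden pepper mill, foot 58 mm across, 170 mm high, 0.2 kg: body to 122 mm, round head 49 mm across from 123 to 159 mm (fixed; widest near 140 mm, grip there), 12 mm button on top. Starts in the wash tray's recess. Origin: centre of the underside; z up.
- honey_jar: Loose round honey jar, straight sides, dark screw lid (fixed), 65 mm across, 86 mm high, 0.33 kg. Starts in the cook tray's large recess. Origin: centre of the underside; z up.
- coaster: Fixed square wooden coaster with cork inlay, 98 by 98 mm, 7 mm high, lying empty on the worktop beyond the -y end of the row of trays: a free spot to stand one thing on meanwhile. Origin: centre of the underside; x and y along its sides.
- spice_jar: Bystander, leave alone: loose spice jar with a red lid, 45 mm across, 106 mm high, in a small recess of the cook tray. Origin: centre of the underside.
- salt_shaker: Bystander, leave alone: loose salt shaker, 44 mm across, 90 mm high, in a small recess of the cook tray. Origin: centre of the underside.
- mug: Bystander, leave alone: loose mug, 82 mm across, 91 mm high, in a recess of the drinks tray. The handle points along its -y and ends 57 mm from the origin; the cup's axis lies 17 mm from the origin toward +y. Origin: on the underside; z up.
Things that resemble listed ones, but are neither listed nor needed, are in the scene too. What is shaped like the honey_jar but orange or turquoise is not meant.

How it is judged (in metres and radians):
At the end, for the whole second after the job is handed in: Soap, mill and honey jar each stand in the main recess of their own tray: within 15 mm of its centre, foot on its floor (under 11.5 mm above the worktop), upright within 0.08 rad, released, at rest. Spice jar, salt shaker and mug are within 25 mm of where they began (horizontal distance between dish_soap and wash_tray below 0.015 m and z of dish_soap in the frame of wash_tray below 0.0115 m and angle between each of dish_soap, pepper_mill, honey_jar's own z axis and vertical below 0.08 rad and linear speed of each of dish_soap, pepper_mill, honey_jar below 0.02 m/s and angular speed of each of dish_soap, pepper_mill, honey_jar below 0.2 rad/s and horizontal distance between pepper_mill and cook_tray below 0.015 m and z of pepper_mill in the frame of cook_tray below 0.0115 m and horizontal distance between honey_jar and drinks_tray below 0.015 m and z of honey_jar in the frame of drinks_tray below 0.0115 m and distance of each of spice_jar, salt_shaker, mug from where it was at the start of the episode below 0.025 m); the robot touches nothing.
It fails at once if the dish soap, the pepper mill or the honey jar is tipped by more than about 30 degrees (angle between any of dish_soap, pepper_mill, honey_jar's own z axis and vertical above 0.55 rad).
It fails at once if the spice jar, the salt shaker or the mug is tipped or pushed out of its place (distance of any of spice_jar, salt_shaker, mug from where it was at the start of the episode above 0.025 m or angle between any of spice_jar, salt_shaker, mug's own z axis and vertical above 0.35 rad).
It also fails if it takes over 115 s, if anything falls off the work surface, if the arm or the gripper's body presses on something with over 40 N, if the wrist force passes 120 N, or if a joint passes its speed limit or range.

## Working session

There is one attempt and no reset: what is moved stays moved. The work goes in short steps, Python scripts to look and compute and a tool call to move; the robot and the scene stay as the last step left them, time stands still between calls to the robot, and variables do not carry over. Pictures are saved under pics/ and viewed, at most 14 in all, crops included, and the job is handed in when it is done.

Besides the shell and the picture viewer there is one more tool, called by a JSON object that holds its "api" and its "payload", one argument or row to a line. jog_arm: Moves the arm, as the interface text tells. Its arguments: {"type":"object","properties":{"rows":{"type":"array","items":{"type":"array","items":{"type":"array","items":{"type":"number"}}}},"hand":{"type":"number"},"force":{"type":"number"}},"required":["rows"]}

```bash
ls; mkdir -p pics; python3 - <<'E'
from workcell import monitor, viewer, job, r
import cv2
s=monitor.state(); print(s['time_s'],s['ee_pos'],s['tcp_rot'],s['finger_gap'])
for n in('scene','top'):
    cv2.imwrite(f'pics/{n}0.png',viewer.snapshot(n)); print(viewer.camera_info(n))
E
```

```text
pics
0.0 [ 179.11620488 -650.3443106   204.78765338] [-1.79927742e+02  5.13045530e-03  1.54013682e+01] 93.83752028643325
{'fovy': 50.9035234749811, 'cx': 275.67953936774063, 'cy': 215.18869384160175, 'dist_coeffs': array([0.02024839, 0.        , 0.        , 0.        , 0.        ]), 'rvec': array([ 1.85551232, -0.98782892,  0.60612599]), 'tvec': array([-220.61368794,  193.85144417,  868.18267589])}
{'fovy': 45.41112380326636, 'cx': 284.2411642538741, 'cy': 212.1682685438417, 'dist_coeffs': array([-0.08450006,  0.        ,  0.        ,  0.        ,  0.        ]), 'rvec': array([ 2.10419108, -2.11376628,  0.14393583]), 'tvec': array([ -19.91174567,  426.44685034, 1320.39218947])}
```

View pics/scene0.png

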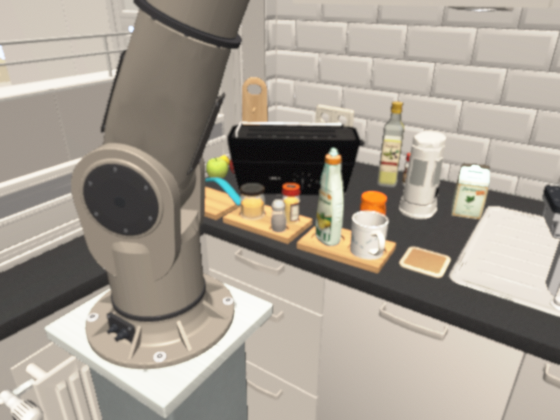

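View pics/top0.png

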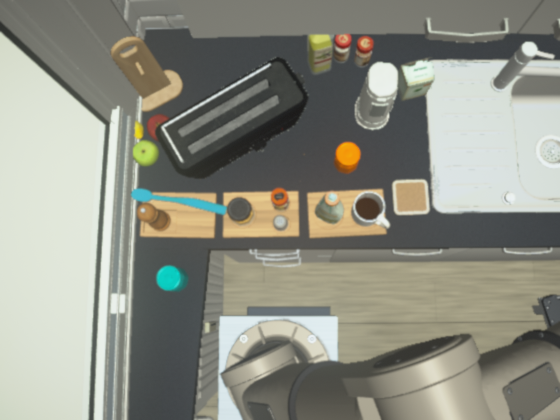

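The scene view shows the row of trays with the soap standing in the drinks tray beside the mug at (370,235), and the coaster at (425,262). In the top view, the mill is at (148,212) in the wash tray, the honey jar at (239,209) in the cook tray, the soap at (331,205), the mug at (369,208) and the coaster at (410,197).

```bash
cat > h.py <<'E'
import numpy as np, cv2
from workcell import monitor, viewer, job, r
from scipy.spatial.transform import Rotation as Ro
def K(c):
    f=210/np.tan(np.radians(c['fovy']/2)); return np.array([[f,0,c['cx']],[0,f,c['cy']],[0,0,1]])
def ray(c,p):
    u=cv2.undistortPoints(np.array([[p]],float),K(c),np.array(c['dist_coeffs']))[0,0]
    R=cv2.Rodrigues(np.array(c['rvec']))[0]; return -R.T@np.array(c['tvec']), R.T@np.array([u[0],u[1],1])
def onz(c,p,z):
    o,d=ray(c,p); return np.round(o+d*(z-o[2])/d[2],1)
def tri(*cp):
    A=0;b=0
    for c,p in cp:
        o,d=ray(c,p); d=d/np.linalg.norm(d); M=np.eye(3)-np.outer(d,d); A=A+M;b=b+M@o
    return np.round(np.linalg.solve(A,b),1)
def proj(c,P):
    return np.round(cv2.projectPoints(np.array(P,float).reshape(-1,1,3),np.array(c['rvec']),np.array(c['tvec']),K(c),np.array(c['dist_coeffs']))[0][:,0],1)
E
python3 - <<'E'
from h import *
c=viewer.camera_info('top')
im=cv2.imread('pics/top0.png')
cv2.imwrite('pics/top0c.png',cv2.resize(im[130:250,125:445],None,fx=2.5,fy=2.5,interpolation=cv2.INTER_CUBIC))
for n,p,z in [('mill',(148,212),165),('honey',(239,209),93),('soap',(331,205),230),('mug',(369,208),107),('coaster',(410,197),7),('washTL',(140,193),16),('washBR',(215,238),16),('cookTL',(223,191),16),('cookBR',(299,237),16),('drTL',(307,190),16),('drBR',(385,235),16),('toaster',(185,172),190),('orange',(347,157),93),('robot',(275,345),0)]: print(n,onz(c,p,z))
E
```

```text
mill [406.7 312.7 165. ]
honey [425.8  93.9  93. ]
soap [ 407.6 -138.3  230. ]
mug [ 422.9 -241.7  107. ]
coaster [ 471.6 -369.     7. ]
washTL [488.7 386.8  16. ]
washBR [359.8 169.4  16. ]
cookTL [491.7 150.   16. ]
cookBR [361.2 -61.1  16. ]
drTL [492.1 -84.   16. ]
drBR [ 365.  -294.6   16. ]
toaster [501.5 216.3 190. ]
orange [ 562.9 -190.    93. ]
robot [72.6  4.7  0. ]
```

View pics/top0c.png

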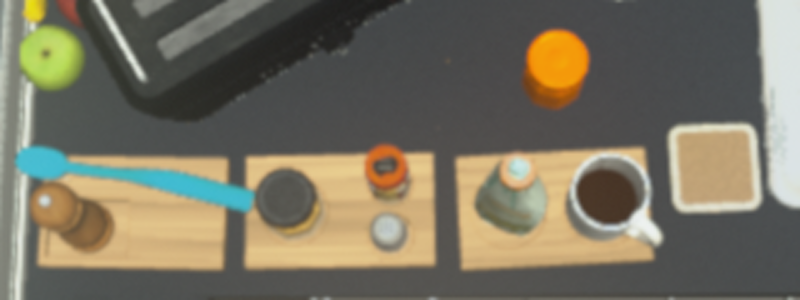

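The crop sharpens the corners: wash tray (40,155)-(228,158)-(223,268)-(38,265), cook tray (246,156)-(433,153)-(436,265)-(245,269), drinks tray (456,158)-(647,148)-(655,259)-(460,270), coaster centre about (715,168). The brush end is at (252,200), right beside the honey jar lid at (288,197).

```bash
cat >> h.py <<'E'
def rel(x,y,z,yaw=None,frm=None):
    "shift in tool axes from commanded/measured pose; turn about tool z"
    s=monitor.state(); p=np.array(s['ee_pos'] if frm is None else frm[:3]); R=Ro.from_euler('xyz',s['tcp_rot'],degrees=True) if frm is None else Ro.from_euler('xyz',[180,0,frm[3]],degrees=True)
    y0=R.as_euler('xyz',degrees=True)[2]
    print('shift',np.round(R.inv().apply(np.array([x,y,z])-p),1),'turn z',None if yaw is None else np.round(-((yaw-y0+180)%360-180),1))
def fit(model,pts):
    m=np.array(model,float);p=np.array(pts,float);mc=m.mean(0);pc=p.mean(0)
    H=(m-mc).T@(p-pc); a=np.arctan2(H[0,1]-H[1,0],H[0,0]+H[1,1]); R=np.array([[np.cos(a),-np.sin(a)],[np.sin(a),np.cos(a)]])
    t=pc-R@mc; return np.round(t,1),round(np.degrees(a),2),np.round(p-(m@R.T+t),1).tolist()
WASH=[(81,54),(81,-154),(-43,-154),(-43,54)]; TR=[(62,54),(62,-154),(-62,-154),(-62,54)]; CO=[(49,49),(49,-49),(-49,-49),(-49,49)]
E
python3 - <<'E'
from h import *
c=viewer.camera_info('top')
for n,m,z,q in [('wash',WASH,16,[(40,155),(228,158),(223,268),(38,265)]),('cook',TR,16,[(246,156),(433,153),(436,265),(245,269)]),('drinks',TR,16,[(456,158),(647,148),(655,259),(460,270)]),('coaster',CO,7,[(668,126),(755,122),(762,208),(676,212)])]:
    print(n,fit(m,[onz(c,(u/2.5+125-.3,v/2.5+130-.3),z)[:2] for u,v in q]))
R=Ro.from_euler('xyz',monitor.state()['tcp_rot'],degrees=True).as_matrix(); w=viewer.camera_info('wrist')
Rw=cv2.Rodrigues(np.array(w['rvec']))[0]; o=-Rw.T@w['tvec']; print(w['fovy'],w['dist_coeffs'],'cam in tool',R.T@(o-monitor.state()['ee_pos']),'\n',R.T@Rw.T)
E
```

```text
wash (array([409. , 327.3]), np.float64(-0.93), [[1.5, 4.9], [-1.0, -2.1], [-0.7, -1.5], [0.2, -1.2]])
cook (array([425.6,  94.4]), np.float64(0.7), [[1.6, 0.5], [0.4, 0.1], [-0.7, -1.0], [-1.3, 0.5]])
drinks (array([ 424.3, -141.6]), np.float64(2.45), [[-0.1, 0.8], [0.4, -2.3], [0.7, -1.3], [-0.9, 2.8]])
coaster (array([ 473.3, -371.4]), np.float64(2.22), [[-0.3, -0.3], [-0.3, 0.3], [0.2, 1.5], [0.3, -1.4]])
63.448827882007194 [0.02646093 0.         0.         0.         0.        ] cam in tool [  64.66847967    0.48859425 -178.83107484] 
 [[-1.88704998e-04 -9.73741421e-01 -2.27656781e-01]
 [ 9.99999978e-01 -1.63341554e-04 -1.30251146e-04]
 [ 8.96451233e-05 -2.27656800e-01  9.73741430e-01]]
```

{"api": "jog_arm", "payload": {
  "rows": [
    [[0,0,-10,0,0,-4],[0,0,-25,0,0,-7.1],[0,0,-25,0,0,-7.1],[0,0,-25,0,0,-7.1],[0,0,-25,0,0,-7.1],[0,0,-25,0,0,-7.1],[0,0,-25,0,0,-7.1],[0,0,-25,0,0,-7],[0,0,-10,0,0,-3],[0,0,0,0,0,0]]
  ],
  "hand": 94
}}

```text
time_s: 0.93
ee_pos: [179.3, -651.4, 403.0]
tcp_rot: [179.9, 0.2, 72.1]
wrist_force: [-0.9, -0.6, 0.7]
finger_gap: 93.9
grip_force: 0.0
```

```bash
python3 - <<'E'
from h import *
s=monitor.state();print(s['time_s'],s['ee_pos'],s['tcp_rot'])
rel(430,-141,400,72)
E
```

```text
0.9333 [ 179.33606394 -651.40871432  403.02531494] [1.79872820e+02 1.50033135e-01 7.21471332e+01]
shift [562.7  82.1   1.7] turn z 0.1
```

{"api": "jog_arm", "payload": {
  "rows": [
    [[20,3,0,0,0,0],[38,5.5,0,0,0,0],[38,5.5,0,0,0,0],[38,5.5,0,0,0,0],[38,5.5,0,0,0,0],[38,5.5,0,0,0,0],[38,5.5,0,0,0,0],[38,5.5,0,0,0,0],[38,5.5,0,0,0,0],[38,5.5,0,0,0,0]]
  ]
}}

```text
time_s: 1.77
ee_pos: [341.1, -320.6, 399.2]
tcp_rot: [-179.9, -0.0, 71.8]
wrist_force: [0.6, -0.9, 0.4]
finger_gap: 94.4
grip_force: 0.0
```

{"api": "jog_arm", "payload": {
  "rows": [
    [[38,5.5,0,0,0,0],[38,5.5,0,0,0,0],[38,5.5,0,0,0,0],[38,5.5,0,0,0,0],[34,6,0,0,0,0],[16,2,0,0,0,0],[0,0,0,0,0,0],[0,0,0,0,0,0]]
  ]
}}

```text
time_s: 2.43
ee_pos: [431.7, -139.4, 399.4]
tcp_rot: [-179.9, -0.0, 72.0]
wrist_force: [0.5, -1.4, 0.1]
finger_gap: 93.9
grip_force: 0.0
```

```bash
python3 - <<'E'
from h import *
import pickle
s=monitor.state();print(s['time_s'],s['ee_pos'],s['tcp_rot'])
c=viewer.camera_info('wrist');cv2.imwrite('pics/w1.png',viewer.snapshot('wrist'));pickle.dump(c,open('w1.pkl','wb'))
rel(430,94,400,90)
E
```

```text
2.4333 [ 431.74326616 -139.37660964  399.43840586] [-1.79917700e+02 -9.57389976e-03  7.19759958e+01]
shift [222.3 -74.2  -0.3] turn z -18.1
```

View pics/w1.png

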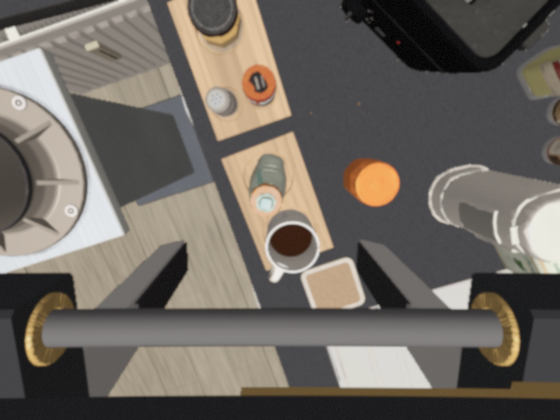

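The wrist view shows the soap spout at (265,204) with the body behind it. The drinks tray corners are at (294,133), (222,160), (268,270) and (331,247). The honey jar is at (214,15), and the coaster's corners lie between (302,275) and (365,310).

```bash
python3 - <<'E'
from h import *
import pickle
c=pickle.load(open('w1.pkl','rb'));t=viewer.camera_info('top')
print(fit(TR,[onz(c,p,16)[:2] for p in[(294,133),(331,247),(268,270),(222,160)]]))
print('spout',tri((c,(265,204)),(t,(125+517/2.5,130+162/2.5))),'cap',tri((c,(266,199)),(t,(125+516/2.5,130+176/2.5))), onz(c,(266,199),228))
print('honey',onz(c,(213,13),93),'tray z tri', tri((c,(294,133)),(t,(307,193))))
print('spice,salt tops',onz(c,(260,83),113),onz(c,(218,98),97),'orange',onz(c,(377,184),86))
E
```

```text
(array([ 424.9, -140.4]), np.float64(2.31), [[0.7, -1.7], [-3.5, 2.3], [3.0, 0.6], [-0.1, -1.2]])
spout [ 425.2 -138.   258.5] cap [ 423.2 -140.9  207.8] [ 424.8 -137.8  228. ]
honey [425.9  89.2  93. ] tray z tri [485.9 -84.9   5.8]
spice,salt tops [456.3 -11.3 113. ] [396.8  -9.5  97. ] orange [ 574.4 -191.    86. ]
```

{"api": "jog_arm", "payload": {
  "rows": [
    [[20,-7,0,0,0,0],[35,-11,0,0,0,0],[35,-11,0,0,0,0],[35,-12,0,0,0,0],[35,-12,0,0,0,0],[35,-12,0,0,0,0],[27,-9,0,0,0,-4],[0,0,0,0,0,-7],[0,0,0,0,0,-7],[0,0,0,0,0,0]]
  ]
}}

```text
time_s: 3.32
ee_pos: [430.2, 93.1, 400.0]
tcp_rot: [-180.0, 0.0, 90.3]
wrist_force: [-0.6, 0.0, -0.2]
finger_gap: 93.7
grip_force: 0.0
```

```bash
python3 - <<'E'
from h import *
import pickle
s=monitor.state();print(s['time_s'],s['ee_pos'],s['tcp_rot'])
c=viewer.camera_info('wrist');cv2.imwrite('pics/w2.png',viewer.snapshot('wrist'));pickle.dump(c,open('w2.pkl','wb'))
E
```

```text
3.3167 [430.19977924  93.09327626 400.01782791] [-1.79960480e+02  3.00107369e-03  9.02529034e+01]
```

View pics/w2.png

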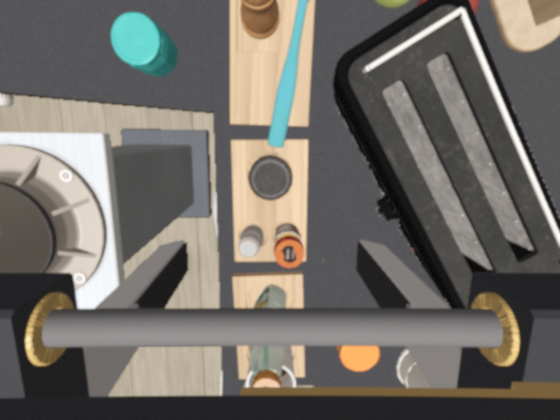

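The view from above shows the honey lid centred at (270,177), and the cook tray corners at (308,139), (305,262), (237,262) and (232,140). The brush handle ends at (276,146), the spice lid is at (289,252), salt at (250,241) and the toaster corner at (340,85).

```bash
python3 - <<'E'
from h import *
import pickle
c=pickle.load(open('w2.pkl','rb'));w=pickle.load(open('w1.pkl','rb'));t=viewer.camera_info('top')
print('cook',fit(TR,[onz(c,p,16)[:2] for p in[(308,139),(305,262),(237,262),(232,140)]]))
print('honey',onz(c,(270,177),93),tri((c,(270,177)),(w,(213,13)),(t,(125+287/2.5,130+195/2.5))))
print('brush end',tri((c,(276,146)),(t,(125+252/2.5,130+200/2.5))),onz(c,(276,146),40))
print('toaster',onz(c,(340,85),190),onz(c,(370,210),190), 'salt/spice',onz(c,(289,252),113),onz(c,(250,241),97))
print('wash corners',onz(c,(308,126),16),onz(c,(230,123),16))
rel(425.5,91,300,90)
E
```

```text
cook (array([426.3,  95.5]), np.float64(0.65), [[-0.6, 1.5], [-2.2, -1.5], [2.2, -0.7], [0.6, 0.8]])
honey [426.4  99.3  93. ] [427.5  95.2  78.6]
brush end [435.9 140.2  23.4] [435.2 141.2  40. ]
toaster [501.9 210.1 190. ] [544.   72.8 190. ] salt/spice [454.3  -6.7 113. ] [397.    4.6  97. ]
wash corners [486.5 171.9  16. ] [361.8 176.   16. ]
shift [ -2.   -4.7 100.1] turn z -0.2
```

{"api": "jog_arm", "payload": {
  "rows": [
    [[2,-4,10,0,0,4],[2,0,25,0,0,7],[0,0,30,0,0,7],[0,0,35,0,0,7],[0,0,35,0,0,7],[0,0,35,0,0,7],[0,0,35,0,0,6],[0,0,35,0,0,0],[0,0,20,0,0,0],[0,0,0,0,0,0]]
  ]
}}

```text
time_s: 4.2
ee_pos: [424.0, 96.6, 136.8]
tcp_rot: [-179.7, 0.3, 44.6]
wrist_force: [-0.7, -0.7, 0.5]
finger_gap: 94.1
grip_force: 0.0
```

```bash
python3 - <<'E'
from h import *
import pickle
s=monitor.state();print(s['time_s'],s['ee_pos'],s['tcp_rot'])
c=viewer.camera_info('wrist');cv2.imwrite('pics/w3.png',viewer.snapshot('wrist'));pickle.dump(c,open('w3.pkl','wb'))
rel(426.3,97,45,45)
E
```

```text
4.2 [424.00644011  96.5988017  136.82128656] [-179.74035456    0.25731624   44.62563795]
shift [ 0.8  1.3 94.1] turn z -0.3
```

View pics/w3.png

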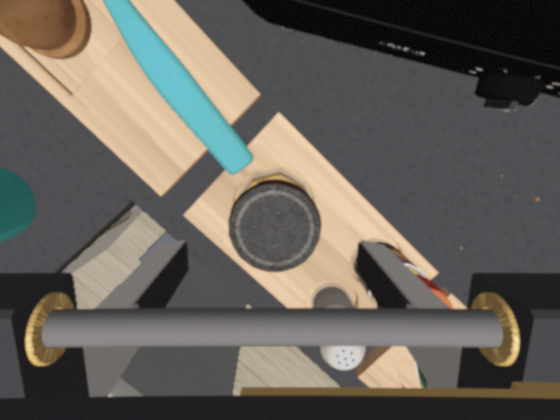

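```bash
python3 - <<'E'
from h import *
import pickle
c=pickle.load(open('w3.pkl','rb'))
h=onz(c,(275,225),93);print('honey',h,'spice red',onz(c,(428,283),113),'cook corner',onz(c,(279,113),16),'salt',onz(c,(343,352),97))
s=monitor.state();y=np.radians(s['tcp_rot'][2]); e=np.array(s['ee_pos'][:2]); v=np.array([np.sin(y),-np.cos(y)])
print('finger R',e+47*v,e+60*v)
rel(h[0],h[1],45,45)
E
```

```text
honey [428.7  98.8  93. ] spice red [474.    6.4 113. ] cook corner [486.  150.3  16. ] salt [396.4  -2.8  97. ]
finger R [458.24492922  63.90493751] [467.39236247  54.66781323]
shift [ 3.8  1.7 94.1] turn z -0.3
```

{"api": "jog_arm", "payload": {
  "rows": [
    [[2,1,10,0,0,0],[1.5,0.5,20,0,0,0],[0,0,20,0,0,0],[0,0,20,0,0,0],[0,0,16,0,0,0],[0,0,6,0,0,0],[0,0,0,0,0,0]]
  ]
}}

```text
time_s: 4.83
ee_pos: [430.2, 99.4, 48.4]
tcp_rot: [-180.0, 0.0, 44.9]
wrist_force: [-0.7, -0.6, 0.5]
finger_gap: 93.9
grip_force: 0.0
```

{"api": "jog_arm", "payload": {
  "rows": [
    [[0,0,0,0,0,0],[0,0,0,0,0,0],[0,0,0,0,0,0],[0,0,0,0,0,0],[0,0,0,0,0,0],[0,0,0,0,0,0],[0,0,0,0,0,0],[0,0,0,0,0,0],[0,0,0,0,0,0]]
  ],
  "hand": 50,
  "force": 25
}}

```text
time_s: 5.58
ee_pos: [430.3, 99.7, 49.1]
tcp_rot: [180.0, -0.0, 45.0]
wrist_force: [-1.8, -1.0, 10.7]
finger_gap: 66.6
grip_force: 25.0
```

{"api": "jog_arm", "payload": {
  "rows": [
    [[0,0,-8,0,0,0],[0,0,-20,0,0,0],[0,0,-30,0,0,0],[0,0,-35,0,0,0],[0,0,-35,0,0,0],[0,0,-35,0,0,0],[0,0,-35,0,0,0],[0,0,-35,0,0,0],[0,0,-22,0,0,0],[-8,10,-8,0,0,0]]
  ]
}}

```text
time_s: 6.42
ee_pos: [431.8, 89.3, 315.5]
tcp_rot: [179.8, -0.2, 45.2]
wrist_force: [0.3, 0.0, -3.2]
finger_gap: 67.1
grip_force: 25.0
```

{"api": "jog_arm", "payload": {
  "rows": [
    [[-16,19,0,0,0,0],[-23,28,0,0,0,0],[-23,28,0,0,0,0],[-23,28,0,0,0,0],[-23,28,0,0,0,0],[-23,28,0,0,0,0],[-23,28,0,0,0,0],[-23,28,0,0,0,0],[-23,28,0,0,0,0],[-23,28,0,0,0,0]]
  ]
}}

```text
time_s: 7.25
ee_pos: [464.7, -263.9, 311.9]
tcp_rot: [-180.0, -0.0, 45.0]
wrist_force: [1.6, -0.3, -2.8]
finger_gap: 66.8
grip_force: 25.0
```

{"api": "jog_arm", "payload": {
  "rows": [
    [[-23,28,0,0,0,0],[-23,27,0,0,0,0],[-15,18,0,0,0,0],[-8,8,0,0,0,0],[0,0,0,0,0,0],[0,0,0,0,0,0]]
  ]
}}

```text
time_s: 7.75
ee_pos: [473.6, -367.9, 311.4]
tcp_rot: [-179.9, -0.0, 45.0]
wrist_force: [0.2, 0.6, -3.3]
finger_gap: 67.0
grip_force: 25.0
```

```bash
python3 - <<'E'
from h import *
import pickle
s=monitor.state();print(s['time_s'],s['ee_pos'],s['tcp_rot'],s['finger_gap'])
c=viewer.camera_info('wrist');cv2.imwrite('pics/w4.png',viewer.snapshot('wrist'));pickle.dump(c,open('w4.pkl','wb'))
rel(473,-371,50,45)
E
```

```text
7.75 [ 473.56025903 -367.88211164  311.41747052] [-1.79943524e+02 -4.64972951e-02  4.50001955e+01] 67.01366032155167
shift [ -3.5   2.3 261.7] turn z 0.1
```

View pics/w4.png

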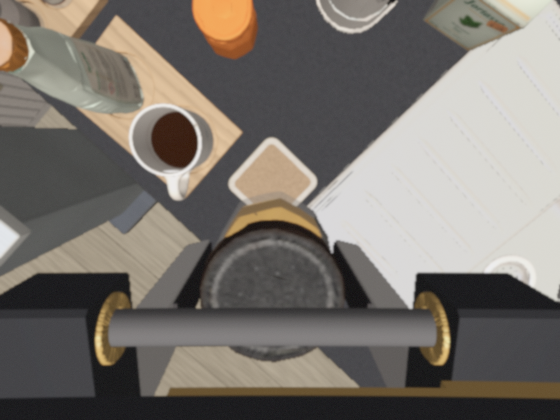

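The jar is held upright and centred between the fingers. The coaster's visible corners are at (273,140), (230,183) and (316,182), and the mug handle ends at (178,195).

```bash
python3 - <<'E'
from h import *
import pickle
c=pickle.load(open('w4.pkl','rb'))
l=onz(c,(230,183),7);q=onz(c,(316,182),7);print(l,q,(l+q)/2,onz(c,(273,140),7),'mug h',onz(c,(178,195),60),onz(c,(320,205),7))
m=(l+q)/2; rel(m[0],m[1],51,45)
E
```

```text
[ 429.3 -326.7    7. ] [ 517.2 -412.5    7. ] [ 473.25 -369.6     7.  ] [ 515.2 -327.7    7. ] mug h [ 380.9 -289.8   60. ] [ 498.3 -441.     7. ]
shift [ -2.4   1.5 260.7] turn z 0.1
```

{"api": "jog_arm", "payload": {
  "rows": [
    [[-2,1,15,0,0,0],[0,0,35,0,0,0],[0,0,38,0,0,0],[0,0,38,0,0,0],[0,0,38,0,0,0],[0,0,38,0,0,0],[0,0,28,0,0,0],[0,0,16,0,0,0],[0,0,8,0,0,0],[0,0,4,0,0,0]]
  ]
}}

```text
time_s: 8.63
ee_pos: [473.2, -369.3, 53.1]
tcp_rot: [-179.9, -0.0, 45.1]
wrist_force: [-1.0, 0.5, -2.9]
finger_gap: 66.8
grip_force: 25.0
```

{"api": "jog_arm", "payload": {
  "rows": [
    [[0,0,2,0,0,0],[0,0,1,0,0,0],[0,0,0,0,0,0]]
  ]
}}

```text
time_s: 8.88
ee_pos: [473.6, -370.9, 51.7]
tcp_rot: [179.9, -0.0, 45.0]
wrist_force: [0.6, 0.8, -2.7]
finger_gap: 66.7
grip_force: 25.0
```

{"api": "jog_arm", "payload": {
  "rows": [
    [[0,0,1,0,0,0],[0,0,1,0,0,0],[0,0,1,0,0,0],[0,0,0,0,0,0]]
  ]
}}

```text
time_s: 9.22
ee_pos: [473.3, -370.9, 48.4]
tcp_rot: [179.9, 0.0, 45.0]
wrist_force: [-3.4, 1.5, 8.3]
finger_gap: 67.2
grip_force: 25.0
```

{"api": "jog_arm", "payload": {
  "rows": [
    [[0,0,0,0,0,0],[0,0,0,0,0,0],[0,0,0,0,0,0],[0,0,-10,0,0,0],[0,0,-20,0,0,0],[0,0,-30,0,0,0],[0,0,-38,0,0,-6],[0,0,-38,0,0,-7],[0,0,-38,0,0,-7],[0,0,-38,0,0,-7]]
  ],
  "hand": 94
}}

```text
time_s: 10.05
ee_pos: [472.8, -370.2, 262.3]
tcp_rot: [180.0, 0.0, 72.4]
wrist_force: [0.4, -1.2, 0.9]
finger_gap: 94.2
grip_force: 0.0
```

{"api": "jog_arm", "payload": {
  "rows": [
    [[0,0,-38,0,0,-7],[0,0,-38,0,0,-7],[0,0,-30,0,0,-4],[0,0,-20,0,0,0],[20,2,-10,0,0,0],[38,-4,0,0,0,0],[39,-4,0,0,0,0],[39,-4,0,0,0,0],[39,-4,0,0,0,0],[39,-4,0,0,0,0]]
  ]
}}

```text
time_s: 10.88
ee_pos: [454.1, -154.1, 395.6]
tcp_rot: [-180.0, 0.0, 90.0]
wrist_force: [1.2, -0.2, 0.7]
finger_gap: 94.3
grip_force: 0.0
```

{"api": "jog_arm", "payload": {
  "rows": [
    [[39,-4,0,0,0,0],[39,-4,0,0,0,0],[39,-4,0,0,0,0],[39,-4,0,0,0,0],[39,-4,0,0,0,0],[39,-4,0,0,0,0],[39,-4,0,0,0,0],[39,-4,0,0,0,0],[39,-4,0,0,0,0],[39,-4,0,0,0,0]]
  ]
}}

```text
time_s: 11.72
ee_pos: [413.9, 234.1, 396.1]
tcp_rot: [179.9, 0.1, 89.9]
wrist_force: [1.1, -0.4, 0.4]
finger_gap: 93.8
grip_force: 0.0
```

```bash
python3 - <<'E'
from h import *
s=monitor.state();print(s['time_s'],s['ee_pos'],s['tcp_rot'],s['finger_gap'])
rel(410,300,340,90)
E
```

```text
11.7167 [413.88646092 234.07207588 396.07197109] [1.79900714e+02 8.22378525e-02 8.99422497e+01] 93.82259571545305
shift [66. -4. 56.] turn z -0.1
```

{"api": "jog_arm", "payload": {
  "rows": [
    [[20,-1,10,0,0,0],[20,-1,20,0,0,0],[12,-1,16,0,0,0],[4,0,8,0,0,0],[0,0,0,0,0,0],[0,0,0,0,0,0]]
  ]
}}

```text
time_s: 12.22
ee_pos: [412.0, 287.7, 341.9]
tcp_rot: [-180.0, 0.0, 90.0]
wrist_force: [-0.4, -0.3, 0.4]
finger_gap: 94.1
grip_force: 0.0
```

```bash
python3 - <<'E'
from h import *
import pickle
s=monitor.state();print(s['time_s'],s['ee_pos'],s['tcp_rot'],s['finger_gap'])
c=viewer.camera_info('wrist');cv2.imwrite('pics/w5.png',viewer.snapshot('wrist'));pickle.dump(c,open('w5.pkl','wb'))
E
```

```text
12.2167 [411.97704744 287.68257705 341.9014974 ] [-1.79977358e+02  2.02669744e-02  9.00224776e+01] 94.07149598099224
```

View pics/w5.png

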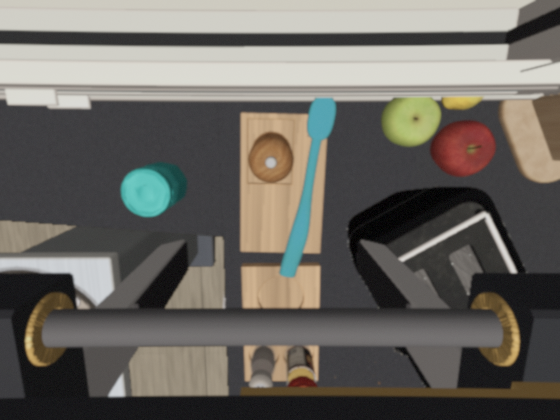

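The mill's button is at (270,162) and its head is centred at about (270,157). The wash tray corners are at (241,114), (322,252) and (240,252), with the recess's left edge at column 247 and its bottom edge at row 183.

```bash
python3 - <<'E'
from h import *
import pickle
c=pickle.load(open('w5.pkl','rb'));t=viewer.camera_info('top')
print('wash',fit(WASH,[onz(c,p,16)[:2] for p in[(326,115),(322,252),(240,252),(241,114)]]))
print('button',onz(c,(270,162),176),tri((c,(270,162)),(t,(125+44/2.5,130+200/2.5))),'head',onz(c,(270,157),147))
print('recess edges',onz(c,(247,183),16))
print('cook',onz(c,(242,266),16),onz(c,(320,266),16),'walls',onz(c,(280,98),16), 'brush',onz(c,(320,118),50),onz(c,(303,200),40))
rel(408,328,200,90)
E
```

```text
wash (array([407.8, 327.4]), np.float64(-0.55), [[-1.3, -0.8], [2.0, 1.4], [-2.4, 0.1], [1.7, -0.6]])
button [409.1 326.  176. ] [409.9 325.2 170.9] head [409.  329.1 147. ]
recess edges [373.8 282.5  16. ]
cook [363.7 150.6  16. ] [487.  150.7  16. ] walls [422.4 402.8  16. ] brush [475.  374.2  50. ] [455.7 261.3  40. ]
shift [ 40.6  -4.6 142.3] turn z -0.0
```

```bash
python3 - <<'E'
from h import *
import pickle
c=pickle.load(open('w5.pkl','rb'));t=viewer.camera_info('top')
for z in (0,50,100,200,300): print(z,onz(c,(280,98),z),onz(c,(280,64),z),onz(t,(133,213),z),onz(t,(118,213),z))
im=cv2.imread('pics/top0.png');print(im[213,95:145:2].mean(1).astype(int)); im=cv2.imread('pics/w5.png');print(im[20:115:3,280].mean(1).astype(int))
E
```

```text
0 [422.7 404.4   0. ] [422.4 450.    0. ] [434.3 409.7   0. ] [434.7 453.7   0. ]
50 [421.6 399.4  50. ] [421.4 440.6  50. ] [425.3 391.9  50. ] [425.6 434.4  50. ]
100 [420.5 394.5 100. ] [420.3 431.3 100. ] [416.2 374.1 100. ] [416.6 415.  100. ]
200 [418.3 384.5 200. ] [418.1 412.6 200. ] [398.1 338.6 200. ] [398.4 376.3 200. ]
300 [416.1 374.6 300. ] [416.  393.9 300. ] [380.  303.1 300. ] [380.3 337.5 300. ]
[229 228 142  92 143 233 237 237 230 159 158 134 133 162 176 141 127 127
 179 214 160 115 132 137 138]
[204 204 205 204 170  51  49  51  56 189 204 204 204 203 198 214 214 214
 214 215 215 214 159 154 151 168 190 111  62  64  62 111]
```

{"api": "jog_arm", "payload": {
  "rows": [
    [[15,-1,15,0,0,0],[18,-2,30,0,0,0],[6,0,30,0,0,0],[0,0,30,0,0,0],[0,0,30,0,0,0],[0,0,30,0,0,0],[0,0,25,0,0,0],[0,0,14,0,0,0],[0,0,6,0,0,0],[0,0,0,0,0,0]]
  ]
}}

```text
time_s: 13.1
ee_pos: [409.7, 326.5, 131.7]
tcp_rot: [-180.0, 0.0, 89.9]
wrist_force: [0.8, -0.7, 0.8]
finger_gap: 94.0
grip_force: 0.0
```

{"api": "jog_arm", "payload": {
  "rows": [
    [[0,0,2,0,0,0],[0,0,0,0,0,0],[0,0,0,0,0,0],[0,0,0,0,0,0],[0,0,0,0,0,0],[0,0,0,0,0,0],[0,0,0,0,0,0],[0,0,0,0,0,0],[0,0,0,0,0,0],[0,0,0,0,0,0]]
  ],
  "hand": 35,
  "force": 25
}}

```text
time_s: 13.93
ee_pos: [409.3, 327.1, 129.7]
tcp_rot: [180.0, -0.0, 90.0]
wrist_force: [0.4, -0.9, 2.5]
finger_gap: 47.6
grip_force: 25.0
```

{"api": "jog_arm", "payload": {
  "rows": [
    [[0,0,-6,0,0,0],[0,0,-14,0,0,0],[0,0,-20,0,0,0],[0,0,-20,0,0,0],[0,0,-16,0,0,0],[-8,0,-8,0,0,0],[-18,1,0,0,0,0],[-28,2,0,0,0,0],[-30,3,0,0,0,0],[-30,3,0,0,0,0]]
  ]
}}

```text
time_s: 14.77
ee_pos: [417.8, 212.4, 214.4]
tcp_rot: [180.0, -0.0, 90.1]
wrist_force: [0.1, -1.0, -2.1]
finger_gap: 47.5
grip_force: 25.0
```

{"api": "jog_arm", "payload": {
  "rows": [
    [[-30,3,0,0,0,0],[-30,3,0,0,0,0],[-28,2,0,0,0,0],[-18,0,0,0,0,0],[-9,0,0,0,0,0],[-3,0,0,0,0,0],[0,0,0,0,0,0],[0,0,0,0,0,0]]
  ]
}}

```text
time_s: 15.43
ee_pos: [426.3, 95.8, 214.0]
tcp_rot: [180.0, -0.0, 90.0]
wrist_force: [0.3, 0.5, -1.4]
finger_gap: 47.6
grip_force: 25.0
```

```bash
python3 - <<'E'
from h import *
import pickle
s=monitor.state();print(s['time_s'],s['ee_pos'],s['tcp_rot'],s['finger_gap'])
c=viewer.camera_info('wrist');cv2.imwrite('pics/w6.png',viewer.snapshot('wrist'));pickle.dump(c,open('w6.pkl','wb'))
rel(426,95.5,130,90)
P=[[425.8,95.3,16]]+[[425.8+37*np.cos(a),95.3+37*np.sin(a),16] for a in np.radians([0,45,90,135,180])]; print(proj(c,P).tolist())
E
```

```text
15.4333 [426.29625601  95.78127326 214.03002875] [ 1.79966173e+02 -4.47527148e-03  9.00298902e+01] 47.560574040965776
shift [-0.6 -0.2 83.9] turn z 0.1
[[272.2, 194.7], [305.1, 194.7], [295.8, 171.4], [272.2, 161.5], [248.5, 171.3], [239.2, 194.7]]
```

View pics/w6.png

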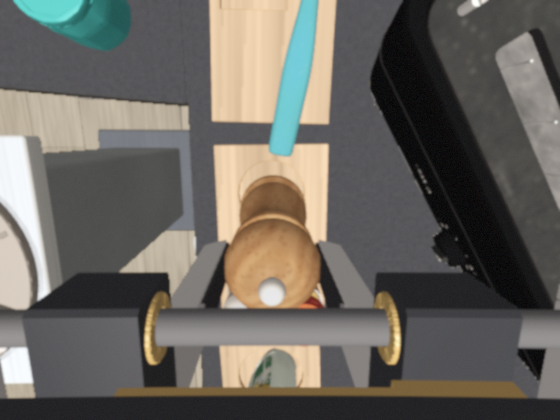

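The recess rim arc, at columns 240–304 with its top at row 160, matches the projected circle, and the mill's foot is centred over it at column 273.

{"api": "jog_arm", "payload": {
  "rows": [
    [[0,0,8,0,0,0],[0,0,16,0,0,0],[0,0,18,0,0,0],[0,0,16,0,0,0],[0,0,10,0,0,0],[0,0,6,0,0,0],[0,0,4,0,0,0],[0,0,3,0,0,0],[0,0,2,0,0,0],[0,0,0,0,0,0]]
  ]
}}

```text
time_s: 16.32
ee_pos: [426.4, 95.1, 130.7]
tcp_rot: [180.0, 0.0, 90.0]
wrist_force: [0.1, -0.4, -2.3]
finger_gap: 47.6
grip_force: 25.0
```

{"api": "jog_arm", "payload": {
  "rows": [
    [[0,0,1,0,0,0],[0,0,1,0,0,0],[0,0,0,0,0,0]]
  ]
}}

```text
time_s: 16.57
ee_pos: [427.3, 95.1, 129.4]
tcp_rot: [179.9, 0.0, 90.0]
wrist_force: [-0.7, -1.9, 9.3]
finger_gap: 47.2
grip_force: 25.0
```

{"api": "jog_arm", "payload": {
  "rows": [
    [[0,0,0,0,0,0],[0,0,0,0,0,0],[0,0,0,0,0,0],[0,0,0,0,0,0],[0,0,-12,0,0,0],[0,0,-30,0,0,0],[0,0,-38,0,0,0],[0,0,-38,0,0,0],[0,0,-38,0,0,0],[-15,0,-38,0,0,0]]
  ],
  "hand": 94
}}

```text
time_s: 17.4
ee_pos: [425.7, 82.4, 324.5]
tcp_rot: [180.0, -0.0, 90.2]
wrist_force: [0.9, -0.6, -0.6]
finger_gap: 93.5
grip_force: 0.0
```

{"api": "jog_arm", "payload": {
  "rows": [
    [[-30,0,-16,0,0,0],[-39,0,0,0,0,0],[-39,0,0,0,0,0],[-39,0,0,0,0,0],[-39,0,0,0,0,0],[-39,0,0,0,0,0],[-28,0,0,0,0,0],[-12,0,0,0,0,0],[0,0,0,0,0,0],[0,0,0,0,0,0]]
  ]
}}

```text
time_s: 18.23
ee_pos: [426.2, -184.5, 338.3]
tcp_rot: [-180.0, -0.0, 90.0]
wrist_force: [0.2, 0.5, -0.3]
finger_gap: 94.1
grip_force: 0.0
```

```bash
python3 - <<'E'
from h import *
import pickle
s=monitor.state();print(s['time_s'],s['ee_pos'],s['tcp_rot'],s['finger_gap'])
c=viewer.camera_info('wrist');a=viewer.snapshot('wrist');b=viewer.snapshot('scene');pickle.dump(c,open('w7.pkl','wb'))
cv2.imwrite('pics/w7w.png',a);cv2.imwrite('pics/s7.png',b)
cv2.imwrite('pics/w7.png',np.hstack([cv2.resize(a[40:340,130:430],(500,500),interpolation=cv2.INTER_CUBIC),cv2.resize(b[150:270,190:300],(300,500))]))
E
```

```text
18.2333 [ 426.24527209 -184.54591337  338.32799207] [-1.79987132e+02 -4.67195516e-02  8.99816722e+01] 94.09054396090258
```

View pics/w7.png

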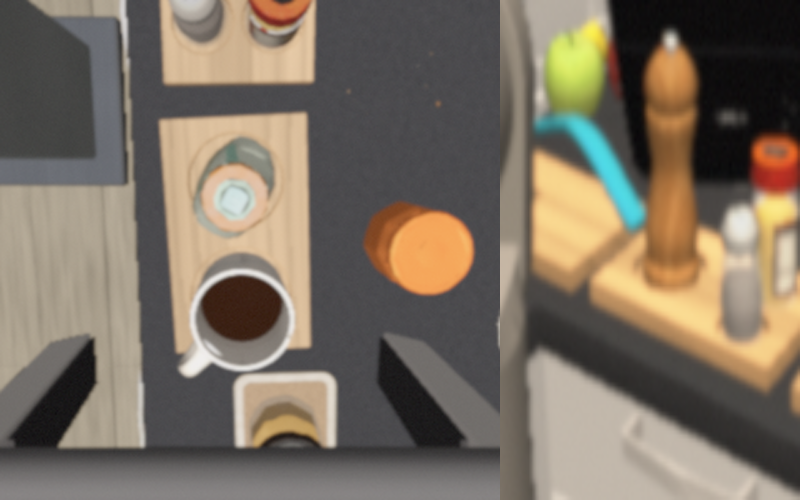

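The mill stands upright in its recess. The soap's spout is at crop (235,198), its body turned so the long axis runs lower-left to upper-right. I'll enlarge that area for the yaw.

```bash
python3 - <<'E'
from h import *
import pickle
c=pickle.load(open('w7.pkl','rb'));a=cv2.imread('pics/w7w.png');z=8
b=cv2.resize(a[112:187,225:325],None,fx=z,fy=z,interpolation=cv2.INTER_CUBIC)
b=cv2.convertScaleAbs(b,alpha=1.2)
cv2.imwrite('pics/w7z.png',b)
print('spout',onz(c,(271,158.8),246),'cap',onz(c,(271,158.5),229))
E
```

```text
spout [ 424.7 -138.   246. ] cap [ 424.6 -138.8  229. ]
```

View pics/w7z.png

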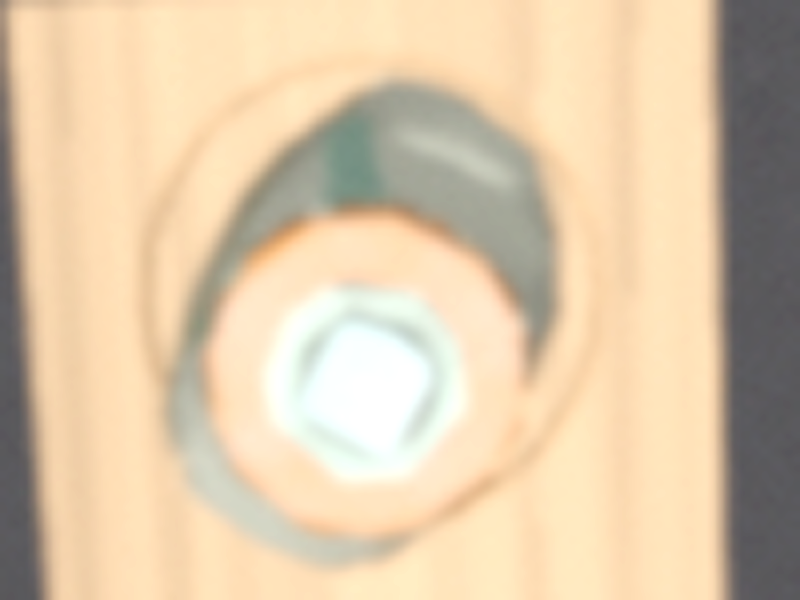

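```bash
python3 - <<'E'
from h import *
import pickle
from scipy.optimize import minimize
c=pickle.load(open('w7.pkl','rb'))
q=np.array([(400,80),(470,105),(535,160),(555,250),(545,340),(330,125),(260,190),(210,270),(185,340),(172,420),(190,480),(250,535),(340,565),(400,545)],float)/8-.5*(1-1/8)+[225,112]
t=np.linspace(0,2*np.pi,73)
def hull(p):
    cx,cy,a,n,zt=p; a=np.radians(a); ct,st=np.cos(t),np.sin(t)
    X=25*np.sign(ct)*abs(ct)**(2/n);Y=38.5*np.sign(st)*abs(st)**(2/n)
    x=cx+X*np.cos(a)-Y*np.sin(a);y=cy+X*np.sin(a)+Y*np.cos(a)
    P=np.vstack([np.c_[x,y,0*x+z] for z in(9,80,zt)]); return cv2.convexHull(proj(c,P).astype(np.float32))
def cost(p): 
    if not(1.8<p[3]<8 and 100<p[4]<200): return 1e3
    h=hull(p); return sum(cv2.pointPolygonTest(h,tuple(map(float,u)),True)**2 for u in q)
best=[]
for a in(-60,-45,-30,-15,0,20):
  for zt in(120,150,180):
    o=minimize(cost,[424.7,-139,a,3,zt],method='Nelder-Mead',options=dict(initial_simplex=np.array([[424.7,-139,a,3,zt]]*6)+np.vstack([np.zeros(5),np.diag([3,3,10,1,10])]),maxiter=600)); best.append((round(o.fun,2),np.round(o.x,1).tolist()))
for b in sorted(best)[:6]: print(b)
E
```

```text
(np.float64(11.11), [423.5, -141.2, -26.5, 2.1, 100.0])
(np.float64(11.17), [423.4, -141.1, -27.3, 2.0, 100.3])
(np.float64(11.39), [423.5, -141.1, -26.9, 2.0, 100.3])
(np.float64(11.65), [423.4, -140.7, -26.8, 2.0, 100.6])
(np.float64(11.73), [423.5, -140.6, -27.0, 2.1, 100.6])
(np.float64(12.56), [423.5, -140.8, -28.8, 2.0, 100.2])
```

{"api": "jog_arm", "payload": {
  "rows": [
    [[16,-1,0,0,0,0],[20,-1,0,0,0,0],[10,0,10,0,0,7],[0,0,20,0,0,7],[0,0,25,0,0,7],[0,0,25,0,0,7],[0,0,22,0,0,0],[0,0,14,0,0,0],[0,0,8,0,0,0],[0,0,4,0,0,0]]
  ]
}}

```text
time_s: 19.17
ee_pos: [424.0, -137.7, 210.0]
tcp_rot: [-180.0, 0.0, 62.1]
wrist_force: [-0.2, -0.5, 0.0]
finger_gap: 94.0
grip_force: 0.0
```

```bash
python3 - <<'E'
from h import *
s=monitor.state();print(s['time_s'],s['ee_pos'],s['tcp_rot'],s['wrist_force'])
rel(424.6,-138.5,205,62)
E
```

```text
19.1667 [ 423.96280319 -137.71054757  209.97725405] [-1.79959805e+02  4.13333491e-03  6.21003107e+01] [-0.22590201 -0.47509202  0.04318362]
shift [-0.4  0.9  5. ] turn z 0.1
```

{"api": "jog_arm", "payload": {
  "rows": [
    [[0,0.5,4,0,0,0],[0,0,1,0,0,0],[0,0,0,0,0,0],[0,0,0,0,0,0],[0,0,0,0,0,0],[0,0,0,0,0,0],[0,0,0,0,0,0],[0,0,0,0,0,0],[0,0,0,0,0,0],[0,0,0,0,0,0]]
  ],
  "hand": 22,
  "force": 25
}}

```text
time_s: 20.0
ee_pos: [424.6, -139.2, 205.6]
tcp_rot: [-180.0, -0.0, 62.0]
wrist_force: [-0.1, 0.4, 1.2]
finger_gap: 34.3
grip_force: 25.0
```

{"api": "jog_arm", "payload": {
  "rows": [
    [[0,0,0,0,0,0],[0,0,0,0,0,0],[0,0,0,0,0,0],[0,0,0,0,0,0]]
  ]
}}

```text
time_s: 20.33
ee_pos: [424.7, -139.2, 205.5]
tcp_rot: [180.0, 0.0, 62.0]
wrist_force: [0.0, -0.4, 1.8]
finger_gap: 34.7
grip_force: 25.0
```

{"api": "jog_arm", "payload": {
  "rows": [
    [[0,0,-8,0,0,0],[0,0,-18,0,0,0],[0,0,-30,0,0,-3],[0,0,-30,0,0,-6],[0,0,-30,0,0,-7],[0,0,-30,0,0,-7],[0,0,-25,0,0,-5],[0,0,-15,0,0,0],[0,0,-9,0,0,0],[0,0,0,0,0,0]]
  ]
}}

```text
time_s: 21.17
ee_pos: [425.1, -139.2, 402.1]
tcp_rot: [179.9, 0.1, 90.0]
wrist_force: [0.7, -0.5, -2.7]
finger_gap: 34.2
grip_force: 24.9
```

{"api": "jog_arm", "payload": {
  "rows": [
    [[8,1,0,0,0,0],[16,2,0,0,0,0],[26,2,0,0,0,0],[30,3,0,0,0,0],[30,3,0,0,0,0],[30,3,0,0,0,0],[30,2,0,0,0,0],[30,0,0,0,0,0],[30,-2,0,0,0,0],[30,-3,0,0,0,0]]
  ]
}}

```text
time_s: 22.0
ee_pos: [434.6, 122.7, 399.3]
tcp_rot: [-179.9, -0.0, 90.0]
wrist_force: [0.3, -0.4, -3.0]
finger_gap: 34.5
grip_force: 24.9
```

{"api": "jog_arm", "payload": {
  "rows": [
    [[30,-4,0,0,0,0],[30,-4,0,0,0,0],[30,-4,0,0,0,0],[30,-4,0,0,0,0],[30,-4,0,0,0,0],[24,-3,0,0,0,0],[16,-2,0,0,0,0],[8,-1,0,0,0,0],[0,0,0,0,0,0]]
  ]
}}

```text
time_s: 22.75
ee_pos: [408.2, 320.5, 399.4]
tcp_rot: [-179.9, -0.0, 90.2]
wrist_force: [-0.1, 0.6, -3.4]
finger_gap: 34.4
grip_force: 24.9
```

```bash
python3 - <<'E'
from h import *
import pickle
s=monitor.state();print(s['time_s'],s['ee_pos'],s['tcp_rot'],s['finger_gap'])
c=viewer.camera_info('wrist');a=viewer.snapshot('wrist');pickle.dump(c,open('w8.pkl','wb'))
cv2.imwrite('pics/w8.png',a)
rel(407.8,327.4,250,90)
E
```

```text
22.75 [408.16859512 320.47843637 399.43648046] [-1.79868730e+02 -2.15471810e-02  9.01903661e+01] 34.43010255287429
shift [  8.2  -0.7 149.6] turn z 0.1
```

View pics/w8.png

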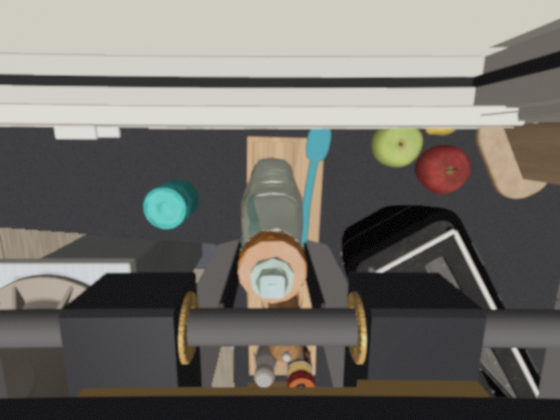

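The bottle hangs straight, with its narrow side across the picture (columns 240–303) and its long axis along the tray's y.

{"api": "jog_arm", "payload": {
  "rows": [
    [[3,0,8,0,0,0],[4,0,18,0,0,0],[0,0,28,0,0,0],[0,0,30,0,0,0],[0,0,30,0,0,0],[0,0,26,0,0,0],[0,0,18,0,0,0],[0,0,10,0,0,0],[0,0,4,0,0,0],[0,0,0,0,0,0]]
  ]
}}

```text
time_s: 23.63
ee_pos: [409.8, 325.1, 228.2]
tcp_rot: [-180.0, 0.0, 89.9]
wrist_force: [-0.6, -0.3, -1.7]
finger_gap: 34.6
grip_force: 24.9
```

```bash
python3 - <<'E'
from h import *
import pickle
s=monitor.state();print(s['time_s'],s['ee_pos'],s['tcp_rot'],s['wrist_force'])
c=viewer.camera_info('wrist');a=viewer.snapshot('wrist');pickle.dump(c,open('w9.pkl','wb'))
o=np.array([407.8,327.4]);print('recess rect',proj(c,[[o[0]+x,o[1]+y,16] for x,y in[(-33,46.5),(33,46.5),(33,-46.5),(-33,-46.5)]]).tolist())
cv2.imwrite('pics/w9.png',cv2.resize(a[100:300,170:370],(600,600),interpolation=cv2.INTER_CUBIC))
rel(407.8,327.4,206,90)
E
```

```text
23.6333 [409.82866799 325.08239633 228.19207895] [-1.79969412e+02  2.33518419e-02  8.99436045e+01] [-0.64386378 -0.29436597 -1.70050166]
recess rect [[241.7, 149.4], [300.1, 149.3], [298.7, 228.7], [243.4, 228.7]]
shift [ 1.8 -2.2 23. ] turn z -0.0
```

View pics/w9.png

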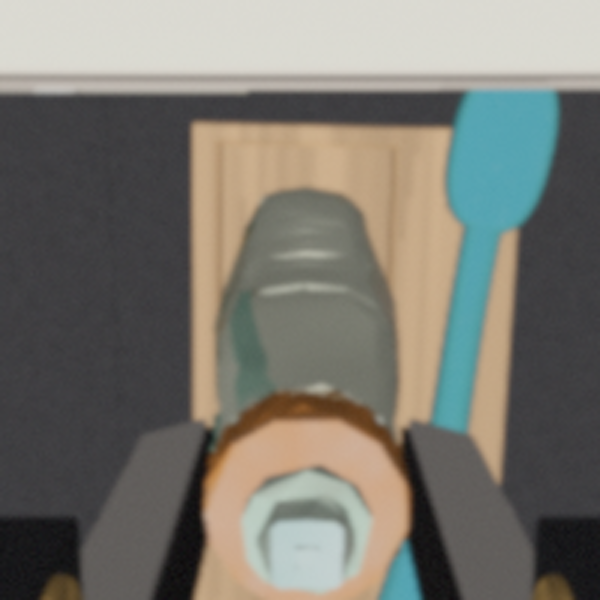

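The recess's far edge is at crop row 141 between columns 218 and 391, so the real recess sits about 1 mm right and 2 mm further than projected. The bottle's foot end is at crop (307,188).

```bash
python3 - <<'E'
from h import *
import pickle
c=pickle.load(open('w9.pkl','rb'))
e=onz(c,(272.3,162.7),30);print('foot end',e,'centre y',e[1]-38.5,'recess far',onz(c,(242.4,147.2),16),onz(c,(300.4,147.2),16))
E
```

```text
foot end [409.3 360.1  30. ] centre y 321.6 recess far [375.6 376.3  16. ] [441.  376.3  16. ]
```

{"api": "jog_arm", "payload": {
  "rows": [
    [[2,-0.5,0,0,0,0],[2.5,-0.5,2,0,0,0],[0,0,4,0,0,0],[0,0,4,0,0,0],[0,0,4,0,0,0],[0,0,3,0,0,0],[0,0,2,0,0,0],[0,0,1,0,0,0],[0,0,0,0,0,0]]
  ]
}}

```text
time_s: 24.43
ee_pos: [408.6, 330.2, 208.3]
tcp_rot: [-180.0, 0.0, 90.0]
wrist_force: [-0.6, 1.0, -2.7]
finger_gap: 34.3
grip_force: 24.9
```

{"api": "jog_arm", "payload": {
  "rows": [
    [[0,0,1,0,0,0],[0,0,1,0,0,0],[0,0,0,0,0,0]]
  ]
}}

```text
time_s: 24.68
ee_pos: [408.7, 330.3, 206.4]
tcp_rot: [180.0, -0.0, 90.0]
wrist_force: [0.8, 0.7, -2.1]
finger_gap: 34.4
grip_force: 24.9
```

{"api": "jog_arm", "payload": {
  "rows": [
    [[0,0,1,0,0,0],[0,0,0.5,0,0,0],[0,0,0,0,0,0]]
  ]
}}

```text
time_s: 24.93
ee_pos: [409.0, 330.7, 205.6]
tcp_rot: [179.9, -0.0, 90.0]
wrist_force: [-0.2, -2.6, 6.0]
finger_gap: 34.3
grip_force: 25.1
```

{"api": "jog_arm", "payload": {
  "rows": [
    [[0,0,0,0,0,0],[0,0,0,0,0,0],[0,0,0,0,0,0],[0,0,0,0,0,0],[0,0,-8,0,0,0],[0,0,-20,0,0,0],[0,0,-30,0,0,0],[0,0,-36,0,0,0],[-5,0,-20,0,0,0],[-15,1,-10,0,0,0]]
  ],
  "hand": 94
}}

```text
time_s: 25.77
ee_pos: [409.4, 312.7, 332.6]
tcp_rot: [179.8, -0.2, 90.2]
wrist_force: [-0.7, -0.4, 0.2]
finger_gap: 93.1
grip_force: 0.0
```

```bash
python3 - <<'E'
from h import *
import pickle
s=monitor.state();print(s['time_s'],s['ee_pos'],s['tcp_rot'],s['finger_gap'])
c=viewer.camera_info('wrist');a=viewer.snapshot('wrist');pickle.dump(c,open('w10.pkl','wb'))
cv2.imwrite('pics/w10.png',a)
rel(473.3,-371,330,90)
E
```

```text
25.7667 [409.3943302  312.67696658 332.56885425] [ 1.79849404e+02 -1.64394571e-01  9.01582401e+01] 93.07503924348832
shift [-680.6   62.5    2.2] turn z 0.0
```

View pics/w10.png

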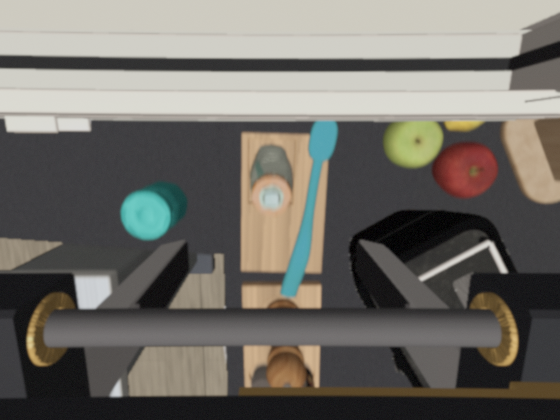

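The soap stands upright in the wash tray recess, spout at (271,198) and foot end at (271,148). Now back to the honey jar.

{"api": "jog_arm", "payload": {
  "rows": [
    [[-30,3,0,0,0,0],[-39,3.5,0,0,0,0],[-39,3.5,0,0,0,0],[-39,3.5,0,0,0,0],[-39,3.5,0,0,0,0],[-39,3.5,0,0,0,0],[-39,3.5,0,0,0,0],[-39,3.5,0,0,0,0],[-39,3.5,0,0,0,0],[-39,3.5,0,0,0,0]]
  ]
}}

```text
time_s: 26.65
ee_pos: [443.8, -72.5, 329.4]
tcp_rot: [180.0, 0.0, 90.0]
wrist_force: [1.2, -0.1, 0.5]
finger_gap: 93.6
grip_force: 0.0
```

{"api": "jog_arm", "payload": {
  "rows": [
    [[-39,3.5,0,0,0,0],[-39,3.5,0,0,0,0],[-39,3.5,0,0,0,0],[-39,3.5,0,0,0,0],[-39,3.5,0,0,0,0],[-39,4,0,0,0,0],[-30,4,0,0,0,4],[0,0,5,0,0,7],[0,0,10,0,0,7],[0,0,15,0,0,7]]
  ]
}}

```text
time_s: 27.48
ee_pos: [470.1, -335.2, 299.2]
tcp_rot: [179.9, -0.0, 64.6]
wrist_force: [0.3, 0.5, -0.0]
finger_gap: 93.7
grip_force: 0.0
```

{"api": "jog_arm", "payload": {
  "rows": [
    [[0,0,20,0,0,7],[0,0,25,0,0,7],[0,0,25,0,0,6],[0,0,25,0,0,0],[0,0,15,0,0,0],[0,0,0,0,0,0]]
  ]
}}

```text
time_s: 27.98
ee_pos: [468.2, -333.6, 185.9]
tcp_rot: [-179.7, 0.0, 45.0]
wrist_force: [-1.4, 0.2, -0.2]
finger_gap: 94.2
grip_force: 0.0
```

```bash
python3 - <<'E'
from h import *
import pickle
s=monitor.state();print(s['time_s'],s['ee_pos'],s['tcp_rot'],s['finger_gap'])
c=viewer.camera_info('wrist');a=viewer.snapshot('wrist');pickle.dump(c,open('w11.pkl','wb'))
cv2.imwrite('pics/w11.png',a)
rel(473.3,-370.9,49,45)
print(proj(c,[[473.3,-370.9,93]]+[[473.3+32.5*np.cos(a),-370.9+32.5*np.sin(a),93] for a in np.radians([45,135,-135,-45])]))
g=a.mean(2);print(np.round(g[::15,270]))
E
```

```text
27.9833 [ 468.23566399 -333.61035642  185.86936577] [-1.79720001e+02  3.41430071e-02  4.50211979e+01] 94.17033636080828
shift [-23.1  29.4 138.8] turn z 0.0
[[308.4 242.1]
 [309.4 204. ]
 [269.5 242. ]
 [307.5 278.3]
 [347.3 242.2]]
[165. 109.  90.  75.  73.  74.  75.  73.  74.  75.  76.  75. 100. 169.
 167. 150. 135.  71.  75.  75.  75.  75. 123. 105. 159. 162.  79.  29.]
```

I've viewed all 14 pictures, so I'll check the lid's position numerically.

```bash
python3 - <<'E'
from h import *
import pickle
c=pickle.load(open('w11.pkl','rb'));a=cv2.imread('pics/w11.png');g=cv2.GaussianBlur(cv2.cvtColor(a,cv2.COLOR_BGR2GRAY),(5,5),0)
print(np.round(g[242,240:380:5]),np.round(g[190:290:5,308]))
for h in cv2.HoughCircles(g[170:300,240:390],cv2.HOUGH_GRADIENT,1,15,param1=60,param2=12,minRadius=32,maxRadius=44)[0][:4]: print(h, onz(c,(h[0]+240,h[1]+170),93))
E
```

```text
[ 74  73  75  75 122 214 136  79 104  79  75  76  80  79  80  81  81  82
  78  84  87  90 196 208 134 125 144 175] [168 145 127 153  44  96 101  80  79  77  82  77  81  79  87  79  75  91
  69  75]
[70.5 75.5 34.3] [ 472.5 -374.3   93. ]
[65.5 48.5 43.4] [ 485.6 -354.5   93. ]
[57.5 65.5 41.2] [ 470.8 -360.4   93. ]
[111.5  29.5  33.3] [ 523.  -369.3   93. ]
```

{"api": "jog_arm", "payload": {
  "rows": [
    [[-12,15,5,0,0,0],[-12,14.5,15,0,0,0],[0,0,25,0,0,0],[0,0,25,0,0,0],[0,0,25,0,0,0],[0,0,20,0,0,0],[0,0,14,0,0,0],[0,0,8,0,0,0],[0,0,0,0,0,0]]
  ]
}}

```text
time_s: 28.78
ee_pos: [473.4, -372.7, 51.3]
tcp_rot: [-179.9, 0.0, 45.0]
wrist_force: [-0.2, -0.5, 0.9]
finger_gap: 93.8
grip_force: 0.0
```

{"api": "jog_arm", "payload": {
  "rows": [
    [[0,0,0,0,0,0],[0,0,0,0,0,0],[0,0,0,0,0,0],[0,0,0,0,0,0],[0,0,0,0,0,0],[0,0,0,0,0,0],[0,0,0,0,0,0],[0,0,0,0,0,0],[0,0,0,0,0,0]]
  ],
  "hand": 50,
  "force": 25
}}

```text
time_s: 29.53
ee_pos: [473.7, -372.6, 52.8]
tcp_rot: [180.0, 0.0, 45.0]
wrist_force: [-2.7, 1.0, 7.3]
finger_gap: 66.8
grip_force: 25.0
```

```bash
python3 - <<'E'
from h import *
import pickle
c=pickle.load(open('w7.pkl','rb'))
print(onz(c,(271.1,119.3),16),onz(c,(242.9,146),16),onz(c,(299.8,146),16))
rel(424.7,-140.5,182,45)
E
```

```text
[424.2 -98.   16. ] [ 383.4 -135.1   16. ] [ 465.6 -135.1   16. ]
shift [ 129.5 -198.7 -129.3] turn z 0.0
```

{"api": "jog_arm", "payload": {
  "rows": [
    [[0,0,-8,0,0,0],[0,0,-20,0,0,0],[0,0,-30,0,0,0],[0,0,-30,0,0,0],[0,0,-25,0,0,0],[0,0,-15,0,0,0],[6,-10,-4,0,0,0],[12,-19,0,0,0,0],[17,-27,0,0,0,0],[18,-27,0,0,0,0]]
  ]
}}

```text
time_s: 30.37
ee_pos: [451.0, -274.9, 183.3]
tcp_rot: [-179.9, 0.0, 44.9]
wrist_force: [0.1, 0.5, -2.8]
finger_gap: 66.8
grip_force: 25.0
```

{"api": "jog_arm", "payload": {
  "rows": [
    [[18,-27,0,0,0,0],[18,-27,0,0,0,0],[17,-26,0,0,0,0],[12,-19,0,0,0,0],[8,-11,0,0,0,0],[3,-5,0,0,0,0],[0,0,0,0,0,0],[0,0,0,0,0,0]]
  ]
}}

```text
time_s: 31.03
ee_pos: [424.9, -142.1, 184.0]
tcp_rot: [180.0, 0.0, 45.0]
wrist_force: [-0.2, 0.0, -3.5]
finger_gap: 66.6
grip_force: 25.0
```

```bash
python3 - <<'E'
from h import *
s=monitor.state();print(s['time_s'],s['ee_pos'],s['tcp_rot'],s['finger_gap'],s['wrist_force'])
rel(424.7,-140.5,52,45)
E
```

```text
31.0333 [ 424.86266593 -142.1163799   183.95399453] [1.79991186e+02 3.51506552e-03 4.49717560e+01] 66.62747538931121 [-0.21147165  0.04179137 -3.49725027]
shift [  1.   -1.3 132. ] turn z -0.0
```

{"api": "jog_arm", "payload": {
  "rows": [
    [[1.5,-1.5,8,0,0,0],[0,0,18,0,0,0],[0,0,25,0,0,0],[0,0,25,0,0,0],[0,0,20,0,0,0],[0,0,12,0,0,0],[0,0,8,0,0,0],[0,0,6,0,0,0],[0,0,4,0,0,0],[0,0,2,0,0,0]]
  ]
}}

```text
time_s: 31.87
ee_pos: [424.9, -139.4, 55.8]
tcp_rot: [-180.0, -0.0, 45.0]
wrist_force: [-0.6, -0.3, -3.7]
finger_gap: 66.6
grip_force: 25.0
```

{"api": "jog_arm", "payload": {
  "rows": [
    [[0,0,1,0,0,0],[0,0,1,0,0,0],[0,0,0,0,0,0]]
  ]
}}

```text
time_s: 32.12
ee_pos: [425.0, -139.4, 54.3]
tcp_rot: [180.0, -0.0, 45.0]
wrist_force: [0.3, -0.1, -2.7]
finger_gap: 67.0
grip_force: 25.0
```

{"api": "jog_arm", "payload": {
  "rows": [
    [[0,0,1,0,0,0],[0,0,1,0,0,0],[0,0,0.5,0,0,0],[0,0,0,0,0,0]]
  ]
}}

```text
time_s: 32.45
ee_pos: [425.4, -139.2, 52.8]
tcp_rot: [179.9, 0.0, 45.0]
wrist_force: [-8.3, 2.9, 28.7]
finger_gap: 66.7
grip_force: 25.0
```

{"api": "jog_arm", "payload": {
  "rows": [
    [[0,0,-1,0,0,0],[0,0,0,0,0,0],[0,0,0,0,0,0],[0,0,0,0,0,0],[0,0,-8,0,0,0],[0,0,-20,0,0,0],[0,0,-35,0,0,0],[0,0,-38,0,0,0],[0,0,-38,0,0,0],[0,0,-38,0,0,0]]
  ],
  "hand": 94
}}

```text
time_s: 33.28
ee_pos: [424.3, -138.6, 231.9]
tcp_rot: [-180.0, -0.0, 45.0]
wrist_force: [1.8, -0.5, -0.1]
finger_gap: 94.2
grip_force: 0.0
```

{"api": "jog_arm", "payload": {
  "rows": [
    [[-20,20,-38,0,0,0],[-27,27,-38,0,0,0],[-27,27,-25,0,0,0],[-15,15,0,0,0,0],[0,0,0,0,0,0],[0,0,0,0,0,0]]
  ]
}}

```text
time_s: 33.78
ee_pos: [424.5, -250.2, 315.4]
tcp_rot: [-180.0, -0.0, 44.9]
wrist_force: [-0.5, 1.2, -0.9]
finger_gap: 93.9
grip_force: 0.0
```

```bash
python3 - <<'E'
from h import *
s=monitor.state();print(s['time_s'],s['ee_pos'],s['tcp_rot'],s['finger_gap'],s['wrist_force'])
c=viewer.camera_info('wrist');a=viewer.snapshot('wrist');g=cv2.GaussianBlur(cv2.cvtColor(a,cv2.COLOR_BGR2GRAY),(3,3),0)
pc=proj(c,[[424.6,-139.5,93],[457.1,-139.5,93]]);print('pred',pc)
u,v=pc[0].astype(int);rr=int(np.hypot(*(pc[1]-pc[0])));m=rr+14
H=cv2.HoughCircles(g[v-m:v+m,u-m:u+m],cv2.HOUGH_GRADIENT,1,8,param1=80,param2=10,minRadius=rr-4,maxRadius=rr+3)
for h in H[0][:3]: print(h,onz(c,(h[0]+u-m,h[1]+v-m),93))
# dark-lid blob
mask=(g[v-m:v+m,u-m:u+m]<95).astype(np.uint8);n,l,st,ce=cv2.connectedComponentsWithStats(mask);k=1+st[1:,4].argmax();print('blob',st[k],onz(c,ce[k]+[u-m,v-m],93))
# top & scene: soap cap, mill, spice/mug unchanged vs start
t=viewer.snapshot('top');t0=cv2.imread('pics/top0.png');ct=viewer.camera_info('top')
cv2.imwrite('pics/topE.png',t)
for n,P,w in [('mug',(422,-242,100),22),('spice',(455,-7,110),12),('salt',(397,-3,95),10)]:
    q=proj(ct,[P])[0].astype(int);A=t0[q[1]-w:q[1]+w,q[0]-w:q[0]+w];B=t[q[1]-w-6:q[1]+w+6,q[0]-w-6:q[0]+w+6]
    R=cv2.matchTemplate(B,A,cv2.TM_CCOEFF_NORMED);_,mx,_,loc=cv2.minMaxLoc(R);print(n,round(mx,3),'shift px',loc[0]-6,loc[1]-6)
hs=cv2.cvtColor(t,cv2.COLOR_BGR2HSV)
def blob(n,P,z,cond,w=16):
    q=proj(ct,[P])[0].astype(int);s_=hs[q[1]-w:q[1]+w,q[0]-w:q[0]+w];y,x=np.nonzero(cond(s_));print(n,len(x),onz(ct,(x.mean()+q[0]-w,y.mean()+q[1]-w),z) if len(x) else None)
blob('cap',(408,329,229),229,lambda s:(s[...,0]<16)&(s[...,1]>90)&(s[...,2]>120),9)
blob('mill head',(426,95,150),150,lambda s:(s[...,0]<16)&(s[...,1]>120),10)
blob('honey lid',(424.6,-139.5,93),93,lambda s:s[...,2]<80,14)
E
```

```text
33.7833 [ 424.45221926 -250.22266165  315.41895074] [-1.79983131e+02 -3.12323267e-02  4.49085707e+01] 93.91722076683162 [-0.46007589  1.20550093 -0.89096548]
pred [[203.3 122.5]
 [222.7 101.2]]
[43.5 45.5 28.6] [ 423.1 -142.7   93. ]
[35.5 45.5 30.4] [ 416.7 -136.3   93. ]
[50.5 41.5 28.2] [ 432.  -145.4   93. ]
blob [  17   18   56   56 1974] [ 423.9 -143.8   93. ]
mug 0.465 shift px -1 0
spice 1.0 shift px 0 0
salt 0.996 shift px 0 0
cap 13 [405.9 316.3 229. ]
mill head 0 None
honey lid 0 None
```

```bash
python3 - <<'E'
from h import *
t=cv2.imread('pics/topE.png');t0=cv2.imread('pics/top0.png');ct=viewer.camera_info('top')
for n,P,z in [('mill',(426,95,147),147),('soap',(408,329,229),229)]:
    base=[P[0],P[1],7]; q=proj(ct,[P,base,[P[0],P[1],z+25]]);print(n,'pred head/foot/top',q.tolist())
    x0,y0=(q.min(0)-14).astype(int);x1,y1=(q.max(0)+14).astype(int)
    hs=cv2.cvtColor(t[y0:y1,x0:x1],cv2.COLOR_BGR2HSV)
    if n=='mill': m=(hs[...,0]<17)&(hs[...,2]<150)&(hs[...,1]>90)
    else: m=(hs[...,0]<14)&(hs[...,1]>70)&(hs[...,2]>150)
    k,l,st,ce=cv2.connectedComponentsWithStats(m.astype(np.uint8))
    for i in range(1,k):
        if st[i,4]>15: print(st[i]+[x0,y0,0,0,0],np.round(ce[i]+[x0,y0],1))
E
```

```text
mill pred head/foot/top [[235.8, 205.0], [242.7, 214.6], [234.4, 203.0]]
[231 204  21  19 183] [243.  214.8]
soap pred head/foot/top [[133.1, 206.7], [159.7, 221.6], [129.5, 204.7]]
```

```bash
python3 - <<'E'
from h import *
import pickle
c=pickle.load(open('w10.pkl','rb'));print(onz(c,(271,198),246),onz(c,(271,147),14)-[0,38.5,0], 'mill btn approx', onz(c,(287,370),165))
job.job_done(); print(monitor.state()['time_s'])
E
```

```text
[408.  329.1 246. ] [407.9 323.1  14. ] mill btn approx [427.  111.2 165. ]
the job is handed in; nothing more can be done
the job is handed in; nothing more can be done
```

The job is handed in (about 34 s of the 115 s used): the dish soap, pepper mill and honey jar were each set down in the recess of their own tray and released. Image checks put soap and honey jar within about 5 mm of centre and spice jar and salt shaker unmoved. The mill was checked by eye and roughly in the top view. The arm hid the mug in the last top picture, so I could not confirm it, and I haven't seen the judge's verdict.

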